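# Put the chrome die away in the pop-out dice tray

## Robot

A 6-joint arm with a two-finger parallel gripper is mounted at the origin on the work surface. World frame = base frame: x ahead of the robot, y to its left, z up, the work surface at z = 0. Lengths are in m, angles in rad, forces in N, time in s.
With the tool pointing down it reaches from about 0.35 to 0.85 m from the base axis. Payload 8.1 kg.
Tool frame: the origin (TCP) lies on the centre line of the jaws, within the pads' length; the fingertips stand 17 mm ahead of it and the grasp point (between the pads) lies 2 mm behind it; z points along the fingers, y is the line along which they close (so a half turn about z gives the same grasp; the last joint's range is limited). The gripper opens to 93 mm and grips with 3 to 60 N. Pads are 15 mm wide; open, the fingers measure 128 mm over their backs; the gripper's body (75 mm by 188 mm) begins 65 mm behind the grasp point.
Start: joints at [1.1, 0.13, 1.488, -0, 1.523, -0.085], TCP at [0.226, 0.556, 0.236] pointing down, gripper open.
Joint ranges: [-2.96, 2.96], [-0.89, 2.26], [0.02, 2.5], [-1.34, 4.48], [0, 2.73], [-2.66, 2.66]. Speed limits (rad/s): [2.39, 2.39, 2.79, 3.14, 3.14, 3.14].

## Interface

Orientations are given as a rotation vector (axis times angle).
In Python, from plant import robot, optics, close_job, models gives the robot as it stands.
- The arm moves only by the shell command python3 -m inch 'ROWS' [OPENING] [FORCE]. ROWS is a JSON object of lists of equal length, an entry for each row: "travel": the shift along the tool's x, y, z in m, a list of three; "spin": the turn about the tool's z in rad. In form: {"travel": [[x, y, z], ...], "spin": [spin, ...]}. A call has 1 to 10 rows; each row is the pose to reach, as a shift and turn from the pose commanded when the call began, along the tool's axes at that moment; what a row does not reach only later rows make up. A row lasts 1/12 s, in which the tool goes at most 41.7 mm and 7.16 degrees, less where a joint would pass 70% of its speed; a pose out of reach is approached as far as the arm can. A call with a gripper value outside its range is refused whole. OPENING is the closure, from 0 (fully open) to 1 (shut), set as the call begins (- or left out, the last holds). The fingers move at their own pace and stop on an object; FORCE is the grip in N (left out, the last holds). Time passes only in rows, so rows that repeat a pose let the fingers close. It gives the time, the measured TCP pose, the force, the opening and the grip force at its end, in the units of the state.
- robot.read_state(): the state, without advancing time (a new reading comes with each control period).
- optics.read_camera(name): name is "scene" or "top" or "wrist"; returns (picture, depth): 480x640x3 uint8, red, green, blue; 480x640 float32, m along the optical axis (not along the pixel's ray), 0 where there is no reading.
- optics.camera_info(name): a dict with "camera_matrix" (3x3 intrinsics, pixels), "view" (4x4, takes a point from world to camera coordinates). Camera axes: x right, y down, z forward; pixel columns grow to the right and rows downward; lengths in m; the calibration is good to about 2 mm. A picture is of the moment at which its call begins: read the wrist's pose just before it. camera_info takes no time and is no camera call; for the wrist camera it gives the pose at the moment of the call.
- close_job(): hands the job in; it is judged then, once.
Trained networks look in the newest picture that a camera, given by its name, has taken for a name from the list of things; names that differ only in an ending like _2 or _b are one class to them, and where a whole thing is asked for, a point or a joint stands for the part that bears it (a point fixed in the world has none). Each returns a list of dicts, best first, with "p" (0 to 1); they miss things now and then, are a little off and sometimes report something else, mostly with a low value. They report only what shows in the picture. A call takes as long as a camera call.
- models.look_for(camera, name): "centre" ([x, y, z] in m, in world coordinates, good to about 4 mm: the middle of the surface that is visible of it).
- models.masks_of(camera, name): "region" (480x640 bool, what is visible of it).
The state is a dict: "t": time; "q": joint angles; "dq": joint speeds; "joint_torque": joint torques, N m; "tool_pos": TCP position; "orientation": TCP orientation; "force": force on the tool from outside, world axes, zero at the start; "wrist_torque": the same for the moment, N m; "opening": finger opening in m; "gripper_force": force on a finger pad.
Only numpy, scipy, OpenCV 4.12 (cv2) and the standard library are available. Lean on these libraries where they do the work, as an engineer would, in place of code of your own. Each camera call takes 0.05 s, during which the arm holds its last target. There are 200 camera calls.

## Task

Put the chrome twelve-sided die away: press the round button on top of the plywood caddy so that its maple dice tray pops out, set the die down inside the tray (do not drop it from a height), then push the tray back in by its front, gently and only as hard as the catch needs, until it clicks and stays shut by itself. The catch is worn, so how deep it clicks has to be felt; leave the card tin, the glass marble and the pawn where they are.

Things in the scene. Friction and masses are not known exactly. Their poses are not given: they have to be found in the camera images.
- caddy: Low plywood box screwed to the shelf, 140 (its x, depth) x 160 (y, width) x 64 mm high; origin at the centre of its underside. Its open front faces its own -x. Never push caddy, tray or button with more than 18 N. Pushing the tray home slowly (20 mm/s), the force builds to 7 to 11 N, drops by some 4 N at the click, and about 1 mm deeper a rubber buffer adds 9 N per mm: 14 N is always enough.
- tray (a joint): Slide of the tray in m: 0 latched, 0.055 popped out (along the caddy's -x), negative pushed in past its latched rest. A spring pushes it out, 5 N at 0, 3 N at 0.055. To click it must be pushed in past 0 by the worn catch's play, 1 to 18 mm, different each time and unseen. Let go after the click it comes back to 0 and stays; without the click it springs right out again.
- tray_front (a point): Centre of the outer face of the tray's front board, 32 mm above the shelf; x points into the caddy (the push direction). The board is 150 wide (y), 52 high (6 to 58 mm above the shelf), 10 mm thick, waxed and slippery; its outer face stands 39 mm in front of the caddy's front edge when latched, 94 mm popped out, and never comes flush with the caddy.
- tray_floor (a point): Point on the tray's inner floor, 16 mm above the shelf, 40 mm behind tray_front, mid-width; axes as the caddy's. Inside, the tray spans x -30 to +99 mm, y -56 to +56 mm about it, with 24 mm high walls; popped out, x -30 to +54 mm is open above, the rest is under the caddy's top (38 mm above the tray floor).
- release_top (a point): Centre of the top of the round steel release button, 26 mm across, which stands 16 mm above the caddy's top (80 mm above the shelf), 90 mm behind the caddy's front edge, mid-width. It is pressed straight down.
- release (a joint): Travel of the release button in m: 0 up, 0.009 fully down. The catch lets go by 5 mm down; the spring takes about 1.2 N to start, 3 N at 5 mm and 4.4 N fully down.
- die: Chrome metal die with twelve five-sided faces, 28 mm from face to face, about 110 g, lying on a face; origin at the centre of its first underside. About 33 mm wide across the belt of corners; can be gripped from above at mid-height with any yaw, best with the fingers closing along its own x axis.
- die_center (a point): Centre of the die, 14 mm above what it rests on.
- tin: Faded blue tin card box, 73 x 101 x 31 mm, origin under its centre. Bystander.
- marble: Squat amber glass marble, 36 mm across and 23 mm high with a flat foot, origin under its centre. Bystander.
- pawn: Dark wooden game pawn, 28 mm across and 46 mm high, origin under its centre. Bystander.

How it is judged:
By the outcome, as a careful person would: the job done as asked, in the order asked, and still so for the second after the job is handed in, with the robot touching nothing.
It also fails if it takes over 58 s, if anything falls off the work surface, if the arm or the gripper's body presses on something with over 40 N, if the wrist force passes 120 N, or if a joint passes its speed limit or range.

## Working session

There is one attempt and no reset: what is moved stays moved. The work goes in short steps, Python scripts to look and compute and a shell command to move; the robot and the scene stay as the last step left them, time stands still between calls to the robot, and variables do not carry over. Pictures are saved under pics/ and viewed, at most 10 in all, crops included, and the job is handed in when it is done.

```bash
mkdir -p pics; ls
cat > h.py <<'E'
import numpy as np, cv2
from plant import robot, optics, models
from scipy.spatial.transform import Rotation as R
def cloud(cam):
    s=optics.camera_info(cam); p,d=optics.read_camera(cam)
    K=np.array(s["camera_matrix"]);V=np.array(s["view"])
    v,u=np.mgrid[:480,:640]
    c=np.stack([(u-K[0,2])/K[0,0]*d,(v-K[1,2])/K[1,1]*d,d],-1)
    w=(c-V[:3,3])@V[:3,:3]
    w[d==0]=np.nan
    return p,w
def save(p,n): cv2.imwrite("pics/"+n+".png",p[:,:,::-1])
E
python3 - <<'E'
from h import *
s=robot.read_state(); print(s["t"],s["tool_pos"],s["orientation"],s["force"],s["opening"]); print(R.from_rotvec(s["orientation"]).as_matrix().round(3))
for c in("top","scene"):
    p,w=cloud(c); save(p,c+"0"); np.save(c+"0.npy",w)
    for n in("caddy","tray_front","release_top","die","tin","marble","pawn"):
        print(c,n,[(np.round(x["centre"],3),round(x["p"],2)) for x in models.look_for(c,n)[:2]])
E
```

```text
pics
0.0 [0.22551725 0.55542314 0.23459321] [-6.02077053e-01 -3.08287995e+00  2.80777719e-03] [-0.05215605 -1.06396853  0.2007493 ] 0.09309070744475513
[[-0.927  0.376 -0.001]
 [ 0.376  0.927 -0.002]
 [ 0.    -0.002 -1.   ]]
top caddy [(array([0.617, 0.04 , 0.063]), 0.81)]
top tray_front [(array([0.543, 0.048, 0.013]), 0.87)]
top release_top [(array([0.658, 0.039, 0.079]), 0.43)]
top die [(array([0.496, 0.257, 0.022]), 0.58), (array([0.657, 0.037, 0.078]), 0.56)]
top tin [(array([0.663, 0.291, 0.032]), 0.88), (array([ 0.495, -0.226,  0.022]), 0.33)]
top marble [(array([ 0.492, -0.229,  0.02 ]), 0.51)]
top pawn [(array([ 0.624, -0.294,  0.01 ]), 0.57)]
scene caddy [(array([0.665, 0.042, 0.063]), 0.61)]
scene tray_front [(array([0.537, 0.059, 0.045]), 0.58)]
scene release_top []
scene die [(array([0.501, 0.257, 0.022]), 0.73)]
scene tin [(array([0.684, 0.297, 0.036]), 0.96)]
scene marble []
scene pawn [(array([ 0.634, -0.29 ,  0.021]), 0.61), (array([0.537, 0.06 , 0.047]), 0.48)]
```

View pics/top0.png

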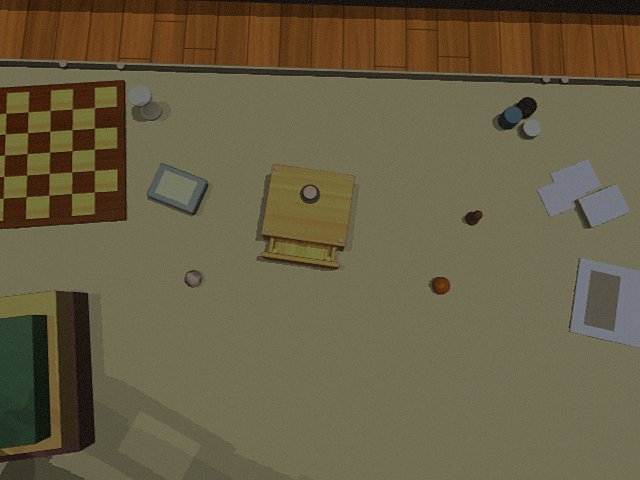

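View pics/scene0.png

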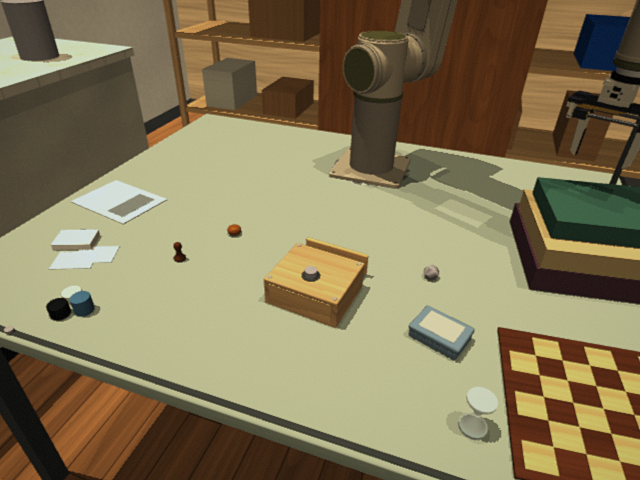

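Run:
```python
from h import *
w=np.load("top0.npy")
def rect(m,n):
    q=w[m][:,:2].astype(np.float32); r=cv2.minAreaRect(q); print(n,len(q),r)
near=lambda x,y,r:np.hypot(w[...,0]-x,w[...,1]-y)<r
z=w[...,2]
rect(near(.617,.04,.15)&(z>.058)&(z<.068),"caddytop"); 
m=near(.658,.039,.03)&(z>.074); rect(m,"button"); print(w[m].mean(0))
rect(near(.53,.04,.12)&(z>.05)&(z<.0595)&(w[...,0]<.57),"board")
m=near(.496,.257,.04)&(z>.006); rect(m,"die"); print(np.nanmax(z[m]))
m=near(.496,.257,.04)&(z>.025); rect(m,"dietop"); print(w[m].mean(0))
```

```text
caddytop 5950 ((0.6141495704650879, 0.03891236335039139), (0.16021957993507385, 0.1799195408821106), 83.3294906616211)
button 147 ((0.6523932814598083, 0.03407004475593567), (0.02479265071451664, 0.02420349046587944), 76.10824584960938)
[0.65236234 0.03408185 0.08015967]
board 391 ((0.5438734889030457, 0.044894929975271225), (0.1510733962059021, 0.040488481521606445), 83.16971588134766)
die 238 ((0.4970220625400543, 0.25394749641418457), (0.04571666941046715, 0.047353345900774), 54.25511932373047)
0.03188308612530422
dietop 108 ((0.49038007855415344, 0.2564244568347931), (0.021923307329416275, 0.02157631888985634), 74.715576171875)
[0.49047592 0.25641062 0.02833162]
```

The top view shows the caddy at (310,205) with its button at (311,193), the tray board from (262,258) to (340,266), the die at (193,278), the tin at (178,188), the marble at (441,285) and the pawn at (473,217). The scene view agrees. The caddy yaw is about -0.117 rad.

```bash
cat >> h.py <<'E'
def to(x,y,z,yaw_y=None):
    s=robot.read_state(); M=R.from_rotvec(s["orientation"]).as_matrix()
    a=np.arctan2(M[1,1],M[0,1])
    print("t",round(s["t"],2),"pos",s["tool_pos"].round(4) if hasattr(s["tool_pos"],"round") else s["tool_pos"],"F",np.round(s["force"],2),"shift",(M.T@(np.array([x,y,z])-s["tool_pos"])).round(4), "yaw",a.round(4),"spin",None if yaw_y is None else round(a-yaw_y,4))
E
python3 - <<'E'
from h import *
to(.44,.28,.2,1.454); to(.6524,.0341,.2,1.454)
E
```

```text
t 0.8 pos [0.2258 0.5559 0.2357] F [-0.63 -0.47  0.73] shift [-0.3023 -0.175   0.0357] yaw 1.185 spin -0.269
t 0.8 pos [0.2258 0.5559 0.2357] F [-0.63 -0.47  0.73] shift [-0.5916 -0.3229  0.0357] yaw 1.185 spin -0.269
```

```bash
python3 -m inch '{"travel": [[-0.034,-0.02,0.004],[-0.067,-0.039,0.008],[-0.101,-0.058,0.012],[-0.134,-0.078,0.016],[-0.168,-0.097,0.02],[-0.202,-0.117,0.024],[-0.235,-0.136,0.028],[-0.27,-0.156,0.032],[-0.302,-0.175,0.036],[-0.302,-0.175,0.036]],"spin":[-0.03,-0.06,-0.09,-0.12,-0.15,-0.18,-0.21,-0.24,-0.269,-0.269]}' 1
python3 - <<'E'
from h import *
p,w=cloud("wrist"); save(p,"w1"); np.save("w1.npy",w)
for n in("die","release_top","tray_front"):
    print(n,[(np.round(x["centre"],4),round(x["p"],2)) for x in models.look_for("wrist",n)[:2]])
to(.6524,.0341,.15,1.454)
E
```

```text
t: 1.63
tool_pos: [0.4428, 0.2749, 0.1989]
orientation: [0.188, 3.135, -0.004]
force: [0.7, 0.4, 0.0]
opening: 0.0307
gripper_force: 0.0
die [(array([0.4878, 0.2588, 0.0226]), 0.56)]
release_top [(array([0.6496, 0.0387, 0.0829]), 0.7)]
tray_front [(array([0.525 , 0.0264, 0.0346]), 0.61)]
t 1.83 pos [0.4394 0.2807 0.1998] F [-0.17  0.63 -0.54] shift [-0.2404 -0.2201  0.0497] yaw 1.4536 spin -0.0004
```

View pics/w1.png

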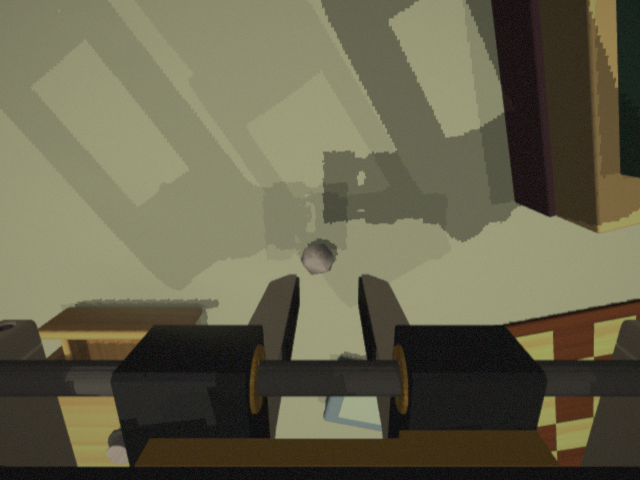

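The wrist view shows the die at (318,257), the top of the tray board at (120,320) and the button at (117,445), consistent with the top view. Next I move above the button.

```bash
python3 -m inch '{"travel": [[-0.027,-0.024,0.005],[-0.053,-0.049,0.01],[-0.08,-0.073,0.02],[-0.107,-0.098,0.025],[-0.133,-0.122,0.03],[-0.16,-0.147,0.035],[-0.187,-0.171,0.04],[-0.213,-0.196,0.045],[-0.24,-0.22,0.05],[-0.24,-0.22,0.05]],"spin":[0,0,0,0,0,0,0,0,0,0]}' 1
python3 - <<'E'
from h import *
w=np.load("w1.npy"); z=w[...,2]
m=(np.hypot(w[...,0]-.49,w[...,1]-.257)<.04)
for lo in(.008,.024): 
    q=w[m&(z>lo)]; print(lo,len(q),q.mean(0).round(4),cv2.minAreaRect(q[:,:2].astype(np.float32)))
p,w=cloud("top"); m=(np.hypot(w[...,0]-.652,w[...,1]-.034)<.04)
to(.6524,.0341,.1,1.454)
E
```

```text
t: 2.67
tool_pos: [0.6546, 0.0305, 0.1477]
orientation: [-0.186, -3.135, 0.003]
force: [-0.2, 0.4, -0.8]
opening: 0.0008
gripper_force: 0.0
0.008 770 [0.4862 0.2576 0.023 ] ((0.4889723062515259, 0.2572595477104187), (0.03253711387515068, 0.03220658749341965), 63.344764709472656)
0.024 386 [0.4886 0.2571 0.0274] ((0.48869961500167847, 0.2576550543308258), (0.02393815666437149, 0.023710209876298904), 20.90146255493164)
t 2.72 pos [0.6532 0.0329 0.1481] F [-0.79  0.13  0.2 ] shift [0.0009 0.0011 0.0481] yaw 1.4526 spin -0.0014
```

```bash
python3 -m inch '{"travel": [[0.001,0.001,0.025],[0.001,0.001,0.045],[0.001,0.001,0.049],[0.001,0.001,0.051],[0.001,0.001,0.053],[0.001,0.001,0.055],[0.001,0.001,0.057],[0.001,0.001,0.058],[0.001,0.001,0.058]],"spin":[0,0,0,0,0,0,0,0,0]}' 1
python3 - <<'E'
from h import *
to(.6524,.0341,.15,1.454)
p,w=cloud("top"); save(p[140:320,220:420],"t2")
print([(np.round(x["centre"],4),round(x["p"],2)) for x in models.look_for("top","tray_front")])
E
```

```text
t: 3.47
tool_pos: [0.6522, 0.0349, 0.0925]
orientation: [0.183, 3.134, 0.0]
force: [0.2, 2.3, 3.2]
opening: 0.0007
gripper_force: 1.2
t 3.47 pos [0.6522 0.0349 0.0925] F [0.16 2.26 3.21] shift [-0.0004 -0.0008 -0.0575] yaw 1.454 spin 0.0
[(array([0.4927, 0.2516, 0.0213]), 0.59), (array([0.5681, 0.0828, 0.0152]), 0.5)]
```

```bash
python3 -m inch '{"travel": [[0,0,0.001],[0,0,0.002],[0,0,0.002]],"spin":[0,0,0]}' 1
python3 -m inch '{"travel": [[0,0,-0.01],[0,0,-0.04],[0,0,-0.08],[0,0,-0.08]],"spin":[0,0,0,0]}' 1
python3 - <<'E'
from h import *
p,w=cloud("scene"); save(p[180:360,200:480],"s2")
p,w=cloud("top"); z=w[...,2]
m=(z>.05)&(z<.0605)&(w[...,0]<.53)&(w[...,0]>.43)&(abs(w[...,1]-.05)<.1); q=w[m]; print(len(q), cv2.minAreaRect(q[:,:2].astype(np.float32)))
print([(np.round(x["centre"],4),round(x["p"],2)) for x in models.look_for("top","tray_front")])
to(.489,.2575,.2)
E
```

```text
t: 3.82
tool_pos: [0.6521, 0.0348, 0.0899]
orientation: [0.183, 3.135, 0.0]
force: [2.1, 1.1, 2.7]
opening: 0.0006
gripper_force: 1.7
t: 4.15
tool_pos: [0.6551, 0.0343, 0.1789]
orientation: [0.183, 3.126, -0.0]
force: [1.1, 0.1, 2.3]
opening: 0.0004
gripper_force: 0.0
0 ((0.0, 0.0), (0.0, 0.0), 0.0)
[(array([0.564 , 0.0637, 0.0121]), 0.79)]
t 4.3 pos [0.6517 0.0345 0.1706] F [-0.99 -0.4  -0.01] shift [ 0.1876  0.2025 -0.0297] yaw 1.4538 spin None
```

View pics/s2.png

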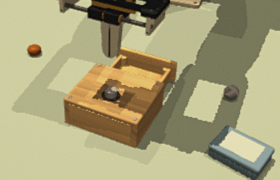

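The board in the crop now ends at about (175,62), against (168,78) before, so it looks popped out. I'll confirm from the top camera on the way to the die.

```bash
python3 -m inch '{"travel": [[0.025,0.027,0],[0.05,0.054,0],[0.075,0.081,0.01],[0.1,0.108,0.02],[0.125,0.135,0.03],[0.15,0.162,0.04],[0.175,0.189,0.05],[0.187,0.202,0.06],[0.187,0.202,0.07],[0.187,0.202,0.07]],"spin":[0,0,0,0,0,0,0,0,0,0]}' 0.2 20
python3 - <<'E'
from h import *
p,w=cloud("top"); save(cv2.resize(p[140:320,160:420],None,fx=2,fy=2),"t3");z=w[...,2]
c,s=np.cos(-.117),np.sin(-.117)
d=w[...,:2]-np.array([.563,.0446]); X=d[...,0]*c+d[...,1]*s; Y=-d[...,0]*s+d[...,1]*c
m=(z>.05)&(z<.066)&(abs(Y)<.08)
for a in np.arange(-.11,.0,.005):
    k=m&(X>=a)&(X<a+.005); print(a.round(3),k.sum(),z[k].mean().round(3) if k.any() else "")
k=m&(X<-.02); print("Yrange",Y[k].min(),Y[k].max())
p,w=cloud("wrist"); z=w[...,2]
m=(np.hypot(w[...,0]-.49,w[...,1]-.257)<.04)
for lo in(.008,.02,.024): 
    q=w[m&(z>lo)&(z<.035)]; print(lo,len(q),q.mean(0).round(4),cv2.minAreaRect(q[:,:2].astype(np.float32)))
print([(np.round(x["centre"],4),round(x["p"],2)) for x in models.look_for("wrist","die")])
to(.489,.2575,.02)
E
```

```text
t: 5.13
tool_pos: [0.4863, 0.2566, 0.0957]
orientation: [-0.179, -3.131, 0.005]
force: [0.6, 0.9, -0.3]
opening: 0.0629
gripper_force: 0.0
-0.11 0 
-0.105 0 
-0.1 0 
-0.095 149 0.057
-0.09 214 0.058
-0.085 71 0.056
-0.08 0 
-0.075 0 
-0.07 0 
-0.065 0 
-0.06 0 
-0.055 0 
-0.05 0 
-0.045 0 
-0.04 0 
-0.035 0 
-0.03 0 
-0.025 0 
-0.02 0 
-0.015 0 
-0.01 0 
-0.005 0 
Yrange -0.07442611004467917 0.07424387676179502
0.008 1618 [0.4865 0.2573 0.0232] ((0.4898368716239929, 0.25709033012390137), (0.03352682664990425, 0.03224308043718338), 84.75950622558594)
0.02 1129 [0.4878 0.2572 0.026 ] ((0.4905681014060974, 0.25782981514930725), (0.027835659682750702, 0.029571637511253357), 42.35420227050781)
0.024 840 [0.4887 0.2571 0.0274] ((0.48950615525245667, 0.2560332417488098), (0.023574145510792732, 0.024369364604353905), 79.19795989990234)
[(array([0.4864, 0.2584, 0.0252]), 0.7)]
t 5.28 pos [0.4898 0.256  0.0993] F [0.19 0.43 0.65] shift [0.0009 0.0014 0.0793] yaw 1.4529 spin None
```

View pics/t3.png

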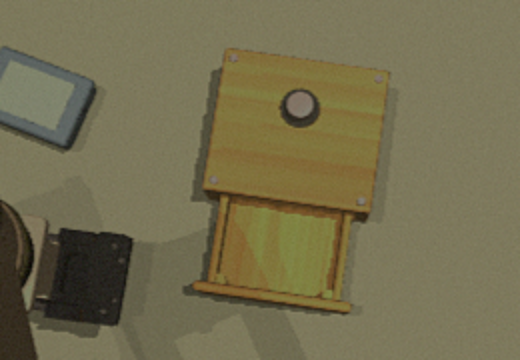

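The top view shows the tray fully out, with its board from (195,287) to (350,307) and the gripper over the die at about (60,270). A close wrist crop will give the die's yaw.

Run:
```python
from h import *
s=optics.camera_info("wrist");p,d=optics.read_camera("wrist")
K=np.array(s["camera_matrix"]);V=np.array(s["view"])
c=V[:3,:3]@np.array([.4885,.257,.02])+V[:3,3]; u=K@c/c[2]; print(u)
x,y=int(u[0]),int(u[1]); a,b=max(x-50,0),max(y-50,0); print(a,b)
cv2.imwrite("pics/die.png",cv2.resize(p[b:b+100,a:a+100,::-1],None,fx=5,fy=5,interpolation=cv2.INTER_CUBIC))
# ground directions in image
for dx in([.014,0],[0,.014]):
    c=V[:3,:3]@np.array([.4885+dx[0],.257+dx[1],.02])+V[:3,3]; print(dx,(K@c/c[2]-u)[:2])
```

```text
[329.92608236 248.03644977   1.        ]
279 198
[0.014, 0] [ 2.32856589 18.38864359]
[0, 0.014] [19.94856206 -2.2442821 ]
```

View pics/die.png

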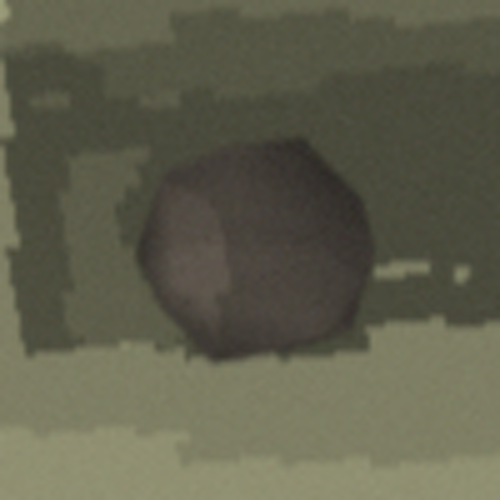

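The crop shows the die's silhouette from (138,138) to (373,358), which gives the predicted centre. Its right side is flat along the closing direction, so the current yaw will do.

```bash
python3 -m inch '{"travel": [[0.001,0.001,0.03],[0.001,0.001,0.055],[0.001,0.001,0.07],[0.001,0.001,0.079],[0.001,0.001,0.079],[0.001,0.001,0.079]],"spin":[0,0,0,0,0,0]}' 0.2 25
python3 -m inch '{"travel": [[0,0,0],[0,0,0],[0,0,0],[0,0,0],[0,0,0],[0,0,0]],"spin":[0,0,0,0,0,0]}' 1 25
python3 -m inch '{"travel": [[0,0,-0.01],[0,0,-0.04],[0,0,-0.08],[0,0,-0.1],[0,0,-0.1]],"spin":[0,0,0,0,0]}' 1 25
python3 - <<'E'
from h import *
p,w=cloud("wrist"); save(p[160:420,200:460],"w4")
to(.521,.0495,.12,1.454)
E
```

```text
t: 5.83
tool_pos: [0.4892, 0.2578, 0.0212]
orientation: [0.185, 3.136, 0.0]
force: [0.2, 0.9, 0.0]
opening: 0.0743
gripper_force: 0.0
t: 6.33
tool_pos: [0.4886, 0.2584, 0.0209]
orientation: [0.183, 3.136, 0.0]
force: [-0.2, 0.4, 0.1]
opening: 0.0389
gripper_force: 0.0
t: 6.75
tool_pos: [0.492, 0.2598, 0.1277]
orientation: [0.183, 3.127, 0.007]
force: [0.4, 0.5, -1.4]
opening: 0.0308
gripper_force: 23.6
t 6.8 pos [0.4908 0.2593 0.1246] F [ 0.67  0.61 -1.99] shift [-0.0544 -0.2048  0.0043] yaw 1.4541 spin 0.0001
```

View pics/w4.png

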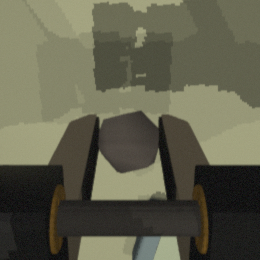

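The wrist crop shows the die held between the pads at (128,140). The fingers finished closing during the lift, so I'll measure the die's height in the grip before placing it.

Run:
```python
from h import *
st=robot.read_state(); p,w=cloud("wrist"); m=models.masks_of("wrist","die")
print([(x["p"],x["region"].sum()) for x in m])
q=w[m[0]["region"]]; q=q[~np.isnan(q).any(1)]; z=q[:,2]-st["tool_pos"][2]
print(st["tool_pos"],np.percentile(z,[2,10,25,50,75,90,98]).round(4)); q=q[z>np.percentile(z,60)]; print(q.mean(0))
to(.521,.0495,.12,1.454)
```

```text
[(0.57, np.int64(2974))]
[0.49075198 0.25928417 0.12463794] [-0.0143 -0.0115 -0.0082 -0.0029  0.0005  0.0011  0.0017]
[0.49330642 0.25926078 0.12532474]
t 6.9 pos [0.488  0.2581 0.1202] F [ 0.05 -0.35 -0.94] shift [-5.700e-02 -2.033e-01  2.000e-04] yaw 1.454 spin 0.0
```

Run:
```python
from h import *
st=robot.read_state(); p,w=cloud("wrist"); m=models.masks_of("wrist","die")
q=w[m[0]["region"]]; q=q[~np.isnan(q).any(1)]; z=q[:,2]-st["tool_pos"][2]
print(st["tool_pos"],np.percentile(z,[2,10,25,50,75,90,98]).round(4))
to(.521,.0495,.12,1.454)
```

```text
[0.48804809 0.25810631 0.12019008] [-0.0137 -0.0109 -0.0078 -0.0026  0.0005  0.0011  0.0017]
t 7.0 pos [0.4871 0.2577 0.1187] F [ 0.37 -0.19 -1.49] shift [-0.0579 -0.2029 -0.0012] yaw 1.4541 spin 0.0001
```

```bash
python3 -m inch '{"travel": [[-0.006,-0.02,0],[-0.014,-0.05,0],[-0.023,-0.08,0],[-0.031,-0.11,0],[-0.04,-0.14,0],[-0.048,-0.17,0],[-0.055,-0.192,0],[-0.058,-0.203,0],[-0.058,-0.203,0],[-0.058,-0.203,0]],"spin":[0,0,0,0,0,0,0,0,0,0]}'
python3 -m inch '{"travel": [[0,0,0],[0,0,0.02],[0,0,0.045],[0,0,0.06],[0,0,0.065],[0,0,0.065],[0,0,0.065]],"spin":[0,0,0,0,0,0,0]}'
python3 - <<'E'
from h import *
to(.521,.0495,.0425,1.454)
E
```

```text
t: 7.83
tool_pos: [0.5216, 0.0499, 0.1194]
orientation: [-0.186, -3.134, -0.001]
force: [-0.4, 0.2, -1.2]
opening: 0.0309
gripper_force: 23.6
t: 8.42
tool_pos: [0.5225, 0.0507, 0.056]
orientation: [-0.182, -3.136, -0.0]
force: [0.0, -0.0, -0.7]
opening: 0.0309
gripper_force: 23.6
t 8.42 pos [0.5225 0.0507 0.056 ] F [ 0.04 -0.01 -0.72] shift [ 0.0014 -0.0014  0.0135] yaw 1.4551 spin 0.0011
```

```bash
python3 -m inch '{"travel": [[0,0,0.003],[0,0,0.006],[0,0,0.009],[0,0,0.009],[0,0,0.009]],"spin":[0,0,0,0,0]}'
python3 - <<'E'
from h import *
p,w=cloud("scene"); save(cv2.resize(p[200:320,240:420],None,fx=4,fy=4),"s5")
to(.521,.0495,.0425,1.454)
E
python3 -m inch '{"travel": [[0,0,0.001],[0,0,0.0015],[0,0,0.0015]],"spin":[0,0,0]}'
python3 -m inch '{"travel": [[0,0,0.001],[0,0,0.0015],[0,0,0.0015]],"spin":[0,0,0]}'
```

```text
t: 8.83
tool_pos: [0.5224, 0.0499, 0.0467]
orientation: [-0.184, -3.136, 0.0]
force: [0.0, 0.3, -1.5]
opening: 0.0311
gripper_force: 23.6
t 8.88 pos [0.5225 0.0499 0.0468] F [-0.2   0.22 -1.28] shift [ 0.0015 -0.0005  0.0043] yaw 1.4539 spin -0.0001
t: 9.13
tool_pos: [0.5224, 0.0499, 0.045]
orientation: [-0.184, -3.136, 0.0]
force: [0.2, 0.1, -1.2]
opening: 0.0312
gripper_force: 23.6
t: 9.38
tool_pos: [0.5225, 0.0499, 0.0436]
orientation: [0.183, 3.136, -0.0]
force: [-0.5, 0.1, -0.9]
opening: 0.0307
gripper_force: 23.7
```

```bash
python3 -m inch '{"travel": [[0,0,0.001],[0,0,0.001],[0,0,0.001]],"spin":[0,0,0]}'
python3 -m inch '{"travel": [[0,0,0.001],[0,0,0.001],[0,0,0.001]],"spin":[0,0,0]}'
```

```text
t: 9.63
tool_pos: [0.5229, 0.0499, 0.0434]
orientation: [0.183, 3.136, -0.0]
force: [-3.1, -0.7, 4.8]
opening: 0.0312
gripper_force: 24.3
t: 9.88
tool_pos: [0.5236, 0.0498, 0.0432]
orientation: [0.183, 3.134, -0.0]
force: [-3.2, -1.3, 10.2]
opening: 0.031
gripper_force: 24.8
```

```bash
python3 -m inch '{"travel": [[0,0,-0.001],[0,0,-0.0015],[0,0,-0.0015]],"spin":[0,0,0]}'
python3 -m inch '{"travel": [[0,0,0],[0,0,0],[0,0,0],[0,0,0],[0,0,0]],"spin":[0,0,0,0,0]}' 0.35
python3 -m inch '{"travel": [[0,0,-0.01],[0,0,-0.04],[0,0,-0.08],[0,0,-0.1],[0,0,-0.1],[0,0,-0.1]],"spin":[0,0,0,0,0,0]}' 0.35
python3 - <<'E'
from h import *
p,w=cloud("wrist"); save(p,"w6")
print([(np.round(x["centre"],4),round(x["p"],2)) for x in models.look_for("wrist","die")])
to(.42,.0614,.145,1.454)
E
```

```text
t: 10.13
tool_pos: [0.5228, 0.0499, 0.0435]
orientation: [0.183, 3.135, -0.0]
force: [0.7, -0.7, 2.3]
opening: 0.0308
gripper_force: 24.0
t: 10.55
tool_pos: [0.5223, 0.0499, 0.0429]
orientation: [-0.183, -3.136, -0.0]
force: [-0.8, -1.0, -0.3]
opening: 0.0585
gripper_force: 0.0
t: 11.05
tool_pos: [0.524, 0.0499, 0.1457]
orientation: [0.183, 3.132, 0.0]
force: [0.2, 0.0, -0.1]
opening: 0.0604
gripper_force: 0.0
[(array([0.5204, 0.0499, 0.0425]), 0.71)]
t 11.15 pos [0.5219 0.0499 0.1426] F [-0.1   0.49 -0.02] shift [ 0.1026 -0.0005 -0.0023] yaw 1.454 spin -0.0
```

View pics/w6.png

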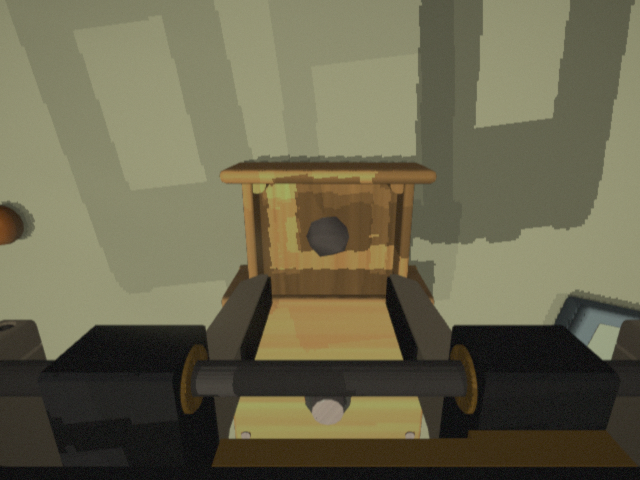

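The die is in the middle of the tray at (327,236), released, with its top at about 43 mm as expected. Next I close the gripper and go down in front of the tray.

```bash
python3 -m inch '{"travel": [[0.03,0,0],[0.065,0,0],[0.09,0,0.01],[0.1,0,0.035],[0.1,0,0.07],[0.1,0,0.095],[0.1,0,0.107],[0.1,0,0.11],[0.1,0,0.11],[0.1,0,0.11]],"spin":[0,0,0,0,0,0,0,0,0,0]}' 1 20
python3 - <<'E'
from h import *
c,s=np.cos(-.117),np.sin(-.117)
st=robot.read_state(); d=np.array(st["tool_pos"])[:2]-[.563,.0446]; print("X",d[0]*c+d[1]*s,"Y",-d[0]*s+d[1]*c)
to(.44,.0591,.032,1.454)
E
```

```text
t: 11.98
tool_pos: [0.423, 0.0616, 0.0332]
orientation: [-0.183, -3.135, 0.0]
force: [0.3, -0.1, 0.1]
opening: 0.0009
gripper_force: 0.0
X -0.14103679064274274 Y 0.0004975845446509447
t 11.98 pos [0.423  0.0616 0.0332] F [ 0.33 -0.13  0.12] shift [-0.0172 -0.0005  0.0012] yaw 1.454 spin -0.0
```

```bash
python3 -m inch '{"travel": [[-0.01,0,0],[-0.02,0,0],[-0.028,0,0],[-0.03,0,0],[-0.032,0,0],[-0.034,0,0],[-0.036,0,0],[-0.038,0,0],[-0.04,0,0],[-0.042,0,0]],"spin":[0,0,0,0,0,0,0,0,0,0]}'
python3 -m inch '{"travel": [[-0.0017,0,0],[-0.0033,0,0],[-0.005,0,0],[-0.0067,0,0],[-0.0083,0,0],[-0.01,0,0],[-0.0117,0,0],[-0.0133,0,0],[-0.015,0,0]],"spin":[0,0,0,0,0,0,0,0,0]}'
cat > x.py <<'E'
from h import *
c,s=np.cos(-.117),np.sin(-.117)
st=robot.read_state(); d=np.array(st["tool_pos"])[:2]-[.563,.0446]; f=st["force"]
print("t",st["t"],"X",(d[0]*c+d[1]*s).round(5),"Y",(-d[0]*s+d[1]*c).round(4),"push",(-f[0]*c-f[1]*s).round(2))
E
python3 x.py
```

```text
t: 12.82
tool_pos: [0.4641, 0.0568, 0.0328]
orientation: [-0.183, -3.134, 0.0]
force: [-4.3, 1.2, 1.9]
opening: 0.0005
gripper_force: 2.0
t: 13.57
tool_pos: [0.4796, 0.0549, 0.0328]
orientation: [-0.183, -3.136, 0.0]
force: [-3.9, 0.4, -2.2]
opening: 0.0005
gripper_force: 2.2
t 13.5667 X -0.08408 Y 0.0005 push 3.94
```

```bash
python3 -m inch '{"travel": [[-0.0017,0,0],[-0.0033,0,0],[-0.005,0,0],[-0.0067,0,0],[-0.0083,0,0],[-0.01,0,0],[-0.0117,0,0],[-0.0133,0,0],[-0.015,0,0],[-0.0167,0,0]],"spin":[0,0,0,0,0,0,0,0,0,0]}'
python3 x.py
python3 -m inch '{"travel": [[-0.0017,0,0],[-0.0033,0,0],[-0.005,0,0],[-0.0067,0,0],[-0.0083,0,0],[-0.01,0,0],[-0.0117,0,0],[-0.0133,0,0]],"spin":[0,0,0,0,0,0,0,0]}'
python3 x.py; sleep 0;python3 -c "
from h import *
p,w=cloud('scene'); print(len(models.look_for('scene','die')))"
```

```text
t: 14.4
tool_pos: [0.4964, 0.0529, 0.0331]
orientation: [-0.183, -3.136, 0.0]
force: [-5.0, 0.3, -2.8]
opening: 0.0007
gripper_force: 2.5
t 14.4 X -0.06713 Y 0.0005 push 5.04
t: 15.07
tool_pos: [0.5096, 0.0514, 0.0331]
orientation: [-0.183, -3.136, 0.0]
force: [-5.7, -0.3, -1.8]
opening: 0.0006
gripper_force: 2.8
t 15.0667 X -0.05387 Y 0.0005 push 5.59
0
```

```bash
for i in 1; do python3 -m inch '{"travel": [[-0.0015,0,0],[-0.003,0,0],[-0.0045,0,0],[-0.006,0,0]],"spin":[0,0,0,0]}' >/dev/null; python3 x.py; done
python3 -m inch '{"travel": [[-0.001,0,0]],"spin":[0]}' >/dev/null; python3 x.py
python3 -m inch '{"travel": [[-0.001,0,0]],"spin":[0]}' >/dev/null; python3 x.py
python3 -m inch '{"travel": [[-0.001,0,0]],"spin":[0]}' >/dev/null; python3 x.py
```

```text
t 15.5 X -0.04804 Y 0.0005 push 7.39
t 15.5833 X -0.04706 Y 0.0005 push 6.55
t 15.6667 X -0.04613 Y 0.0005 push 7.52
t 15.75 X -0.04514 Y 0.0005 push 7.66
```

```bash
python3 -m inch '{"travel": [[-0.001,0,0]],"spin":[0]}' >/dev/null; python3 x.py
python3 -m inch '{"travel": [[-0.001,0,0]],"spin":[0]}' >/dev/null; python3 x.py
python3 -m inch '{"travel": [[-0.001,0,0]],"spin":[0]}' >/dev/null; python3 x.py
```

```text
t 15.8333 X -0.04419 Y 0.0005 push 7.86
t 15.9167 X -0.04322 Y 0.0005 push 7.08
t 16.0 X -0.04226 Y 0.0005 push 8.21
```

```bash
python3 -m inch '{"travel": [[-0.001,0,0]],"spin":[0]}' >/dev/null; python3 x.py
python3 -m inch '{"travel": [[-0.001,0,0]],"spin":[0]}' >/dev/null; python3 x.py
python3 -m inch '{"travel": [[-0.001,0,0]],"spin":[0]}' >/dev/null; python3 x.py
```

```text
t 16.0833 X -0.04128 Y 0.0005 push 8.41
t 16.1667 X -0.04035 Y 0.0005 push 8.89
t 16.25 X -0.03932 Y 0.0005 push 8.18
```

```bash
python3 -m inch '{"travel": [[-0.001,0,0]],"spin":[0]}' >/dev/null; python3 x.py
python3 -m inch '{"travel": [[-0.001,0,0]],"spin":[0]}' >/dev/null; python3 x.py
python3 -m inch '{"travel": [[-0.001,0,0]],"spin":[0]}' >/dev/null; python3 x.py
```

```text
t 16.3333 X -0.0384 Y 0.0005 push 8.99
t 16.4167 X -0.03741 Y 0.0005 push 8.23
t 16.5 X -0.03638 Y 0.0004 push 8.53
```

```bash
python3 -m inch '{"travel": [[-0.001,0,0]],"spin":[0]}' >/dev/null; python3 x.py
python3 -m inch '{"travel": [[-0.001,0,0]],"spin":[0]}' >/dev/null; python3 x.py
```

```text
t 16.5833 X -0.03529 Y 0.0005 push 7.86
t 16.6667 X -0.03426 Y 0.0005 push 7.42
```

```bash
python3 -m inch '{"travel": [[-0.001,0,0]],"spin":[0]}' >/dev/null; python3 x.py
python3 -m inch '{"travel": [[-0.001,0,0]],"spin":[0]}' >/dev/null; python3 x.py
```

```text
t 16.75 X -0.03322 Y 0.0005 push 6.74
t 16.8333 X -0.03203 Y 0.0005 push 5.98
```

```bash
python3 -m inch '{"travel": [[-0.001,0,0]],"spin":[0]}' >/dev/null; python3 x.py
python3 -m inch '{"travel": [[0,0,0]],"spin":[0]}' >/dev/null; python3 x.py
```

```text
t 16.9167 X -0.03115 Y 0.0005 push 9.27
t 17.0 X -0.03115 Y 0.0004 push 7.98
```

```bash
python3 -m inch '{"travel": [[-0.0004,0,0]],"spin":[0]}' >/dev/null; python3 x.py
python3 -m inch '{"travel": [[0,0,0]],"spin":[0]}' >/dev/null; python3 x.py
```

```text
t 17.0833 X -0.03099 Y 0.0005 push 8.73
t 17.1667 X -0.031 Y 0.0005 push 9.65
```

The force peaked at 9 N, fell to 6 N, then turned stiff, which is the buffer, so it clicked. I'll back off slowly and check that the push vanishes at the latched position.

```bash
python3 -m inch '{"travel": [[0.002,0,0],[0.004,0,0],[0.006,0,0],[0.008,0,0],[0.01,0,0]],"spin":[0,0,0,0,0]}' >/dev/null; python3 x.py
python3 -m inch '{"travel": [[0.002,0,0],[0.004,0,0],[0.006,0,0],[0.008,0,0],[0.01,0,0]],"spin":[0,0,0,0,0]}' >/dev/null; python3 x.py
python3 -m inch '{"travel": [[0.002,0,0],[0.004,0,0],[0.006,0,0],[0.006,0,0]],"spin":[0,0,0,0]}' >/dev/null; python3 x.py
```

```text
t 17.5833 X -0.04043 Y 0.0006 push 3.68
t 18.0 X -0.04955 Y 0.0007 push -0.45
t 18.3333 X -0.05664 Y 0.0006 push 0.23
```

The push is zero, so the tray is latched. I'll retreat, raise the arm and check.

```bash
python3 -m inch '{"travel": [[0.02,0,0],[0.04,0,0],[0.045,0,-0.03],[0.045,0,-0.07],[0.045,0,-0.11],[0.045,0.04,-0.12],[0.045,0.08,-0.12],[0.045,0.12,-0.12],[0.045,0.15,-0.12],[0.045,0.15,-0.12]],"spin":[0,0,0,0,0,0,0,0,0,0]}'
python3 - <<'E'
from h import *
p,w=cloud("top"); save(cv2.resize(p[100:320,140:500],None,fx=2,fy=2),"t9");z=w[...,2]
c,s=np.cos(-.117),np.sin(-.117)
d=w[...,:2]-np.array([.563,.0446]); X=d[...,0]*c+d[...,1]*s; Y=-d[...,0]*s+d[...,1]*c
m=(z>.05)&(z<.066)&(abs(Y)<.08)&(X<-.015); print("board X",np.percentile(X[m],[2,50,98]))
for n in("tin","marble","pawn"): print(n,[(np.round(x["centre"],3),round(x["p"],2)) for x in models.look_for("top",n)[:1]])
print([(np.round(x["centre"],3),round(x["p"],2)) for x in models.look_for("top","die")])
E
```

```text
t: 19.17
tool_pos: [0.48, 0.2108, 0.1537]
orientation: [0.178, 3.135, 0.004]
force: [0.6, 0.7, -0.7]
opening: 0.0009
gripper_force: 0.0
board X [-0.03897359 -0.0346722  -0.02919859]
tin [(array([0.67 , 0.279, 0.03 ]), 0.79)]
marble [(array([ 0.491, -0.224,  0.024]), 0.63)]
pawn [(array([ 0.624, -0.29 ,  0.012]), 0.61)]
[]
```

View pics/t9.png

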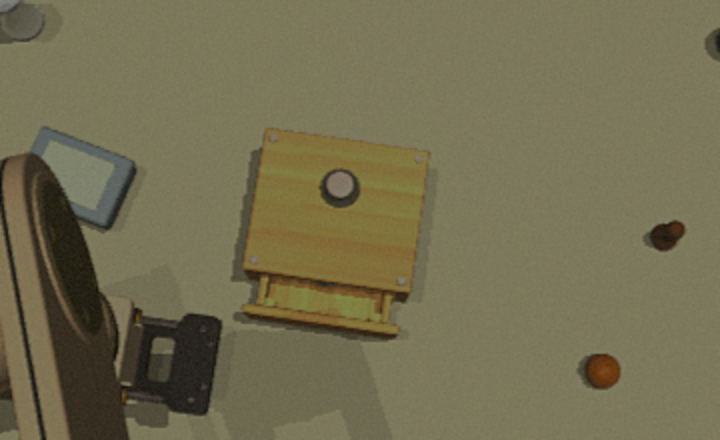

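The view shows the tray latched: the board runs from (245,310) to (397,330) and its outer face is 39 mm in front of the caddy. The tin, marble and pawn haven't moved, and the arm is clear.

```bash
python3 -c "
from plant import close_job
print(close_job())"
```

```text
the job is handed in; nothing more can be done
None
```

The die was set down in the tray and the tray pushed in until it clicked, at a push of about 9–10 N. It stayed latched by itself, with the tin, marble and pawn where they were, and the job was handed in at about 19 s.

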